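# Transfer microscope objectives to the storage rack in reverse order

## Robot

A 6-joint arm with a two-finger parallel gripper is mounted at the origin on the work surface. World frame = base frame: x ahead of the robot, y to its left, z up, the work surface at z = 0. Lengths are in m, angles in rad, forces in N, time in s.
With the tool pointing down it reaches from about 0.25 to 0.85 m from the base axis. Payload 12.5 kg.
Tool frame: the origin (TCP) lies at the very end of the fingers, on their centre line; the grasp point (between the pads) lies 19 mm behind it; y points along the fingers, x is the direction in which the jaws open and shut, and the axes are right-handed (so a half turn about y gives the same grasp; the last joint's range is limited). The gripper opens to 93 mm and grips with 3 to 60 N. Pads are 15 mm wide; open, the fingers measure 128 mm over their backs; the gripper's body (75 mm by 188 mm) begins 65 mm behind the grasp point.
Start: joints at [1.063, 0.351, 1.652, -0, 1.139, -0.085], TCP at [0.226, 0.502, 0.219] pointing down, gripper open.
Joint ranges: [-2.75, 2.75], [-0.79, 2.1], [0.01, 2.65], [-1.57, 4.71], [0.07, 3.14], [-2.87, 2.87]. Speed limits (rad/s): [2.22, 2.22, 2.79, 3.14, 3.14, 3.14].

## Interface

Orientations are given as a rotation vector (axis times angle).
In Python, from station import status, grab_frame, robot, boxes_of, place_of gives the robot as it stands. The module is installed in compiled form; this text tells all that it offers.
- The arm moves only by the tool play_rows, never from a script. Its argument "targets" is a list of rows, each a list of 5 numbers: the shift along the tool's x, y, z in cm, then the turn about the tool's y in degrees, then the opening, from 0 (shut) to 1 (fully open). A call has 1 to 10 rows; each row is the pose to reach, as a shift and turn from the pose measured when the call began, along the tool's axes at that moment; what a row does not reach only later rows make up. A row lasts 1/10 s, in which the tool goes at most 50 mm and 8.59 degrees, less where a joint would pass 70% of its speed; a pose out of reach is approached as far as the arm can. A call with a gripper value outside its range is refused whole. The fingers move at their own pace and stop on an object; "force" is the grip in N (left out, the last holds). Time passes only in rows, so rows that repeat a pose let the fingers close. It gives the time, the measured TCP pose, the force and the opening at its end, in the units of the state.
- status.get_state(): the state, without advancing time (a new reading comes with each control period).
- grab_frame(name): name is "scene" or "side" or "wrist"; returns a dict with "image" (384x512x3 uint8, red, green, blue), "camera_matrix" (3x3 intrinsics, pixels), "R" (3x3) and "t" (3): a world point X has camera coordinates R X + t. Camera axes: x right, y down, z forward; pixel columns grow to the right and rows downward; lengths in m; the calibration is good to about 2 mm. The wrist camera is an equidistant fisheye: a pixel r from the principal point sees the ray r / f radians off the axis. A picture is of the moment at which its call begins. There is no depth.
- robot.hand_in(): hands the job in, once; it reports no verdict.
Trained networks look in a picture, given as the dict that the camera call returned (one of the last four; its "shot" number tells which), for a name from the list of things; names that differ only in an ending like _2 or _b are one class to them, and where a whole thing is asked for, a point or a joint stands for the part that bears it (a point fixed in the world has none). Each returns a list of dicts, best first, with "confidence" (0 to 1); they miss things now and then, are a little off and sometimes report something else, mostly with a low value. They report only what shows in the picture. A call takes as long as a camera call.
- boxes_of(picture, thing): "location" ([x, y, z] in m, in world coordinates, good to about 4 mm: the middle of the surface that is visible of it).
- place_of(picture, thing): "location" ([x, y, z] in m, in world coordinates, good to about 4 mm: a listed point, or the origin of a listed thing).
The state is a dict: "t": time; "qpos": joint angles; "dq": joint speeds; "tau": joint torques, N m; "tcp_pos": TCP position; "orientation": TCP orientation; "wrist_force": force on the tool from outside, world axes, zero at the start; "ft_torque": the same for the moment, N m; "gripper_width": finger opening in m.
Only numpy, scipy, OpenCV 4.12 (cv2) and the standard library are available. Lean on these libraries where they do the work, as an engineer would, in place of code of your own. Each camera call takes 0.05 s, during which the arm holds its last target.

## Task

Move the four microscope objectives from the white rack to the wooden rack, one in each bay, in the reverse order: the one nearest the white rack's black ball knob goes to the bay farthest from the wooden rack's ball knob, the next one to the next bay, and so on. Stand each upright, lens up, in the middle of its black pad and let it go there; they are optics, so do not drop any or knock any over.

Things in the scene. Friction and masses are not known exactly. Their poses are not given: they have to be found in the camera images.
- stubby_mid (a point): Loose aluminium microscope objective, the short, wide one: plain barrel 36 mm in diameter from 6 to 38 mm up, 44 mm tall, wide front lens (black disc 18 mm across on top). It stands upright on a flat thread foot 22 to 24 mm wide, lens up. The point is on its axis, half-way up (22 mm above its foot); z along the axis, towards the lens. It has no meaningful yaw. Weighs 0.1 to 0.3 kg.
- cone_mid (a point): Loose aluminium microscope objective, the pointed one: barrel 30 mm in diameter from 6 to 37 mm up, then tapering to a 14 mm tip; 54 mm tall. It stands upright on a flat thread foot 22 to 24 mm wide, lens up. The point is on its axis, half-way up (27 mm above its foot); z along the axis, towards the lens. It has no meaningful yaw. Weighs 0.1 to 0.3 kg.
- slim_mid (a point): Loose aluminium microscope objective, the slender one: straight barrel 24 mm in diameter from 6 to 56 mm up, 62 mm tall. It stands upright on a flat thread foot 22 to 24 mm wide, lens up. The point is on its axis, half-way up (31 mm above its foot); z along the axis, towards the lens. It has no meaningful yaw. Weighs 0.1 to 0.3 kg.
- collar_mid (a point): Loose aluminium microscope objective, the one with a broad adjusting collar 40 mm in diameter from 20 to 42 mm up, barrel 28 mm above and below it, 64 mm tall. It stands upright on a flat thread foot 22 to 24 mm wide, lens up. The point is on its axis, half-way up (32 mm above its foot); z along the axis, towards the lens. It has no meaningful yaw. Weighs 0.1 to 0.3 kg.
- seat_stubby: Fixed flat black disc, 42 mm across and 3 mm thick, in the white rack: the one on which the stubby objective stands at the start. All four discs look alike; it stays there and so shows where that objective came from. Origin at the centre of its underside (the rack's floor).
- seat_cone: Fixed flat black disc, 42 mm across and 3 mm thick, in the white rack: the one on which the cone objective stands at the start. All four discs look alike; it stays there and so shows where that objective came from. Origin at the centre of its underside (the rack's floor).
- seat_slim: Fixed flat black disc, 42 mm across and 3 mm thick, in the white rack: the one on which the slim objective stands at the start. All four discs look alike; it stays there and so shows where that objective came from. Origin at the centre of its underside (the rack's floor).
- seat_collar: Fixed flat black disc, 42 mm across and 3 mm thick, in the white rack: the one on which the collar objective stands at the start. All four discs look alike; it stays there and so shows where that objective came from. Origin at the centre of its underside (the rack's floor).
- rack_from: Fixed white plastic rack, left or right, any yaw. Origin on the table, mid-row; x along the row towards the end with the black ball knob (24 mm ball, top 38 mm high, at x=+132 mm). Floor 8 mm thick, 76 mm wide, x=-122 to 142. Four bays, centres x=-90, -30, 30, 90 mm, y=0, parted by 4 mm cross walls 10 mm high above the floor; long sides open. The objectives start here, one per bay, on discs whose tops are 11 mm above the table.
- rack_to: Fixed wooden rack, empty at the start, on the other side, any yaw. Origin on the table, mid-row; x along the row towards the end with the black ball knob (24 mm ball, top 38 mm high, at x=+132 mm). Floor 8 mm thick, 76 mm wide, x=-122 to 142. Four bays, centres x=-90, -30, 30, 90 mm, y=0, parted by 4 mm cross walls 10 mm high above the floor; long sides open. Each bay has a black rubber pad 42 mm across, top 11 mm above the table.

How it is judged:
By the outcome, as a careful person would: the job done as asked, in the order asked, and still so for the second after the job is handed in, with the robot touching nothing.
It also fails if it takes over 115 s, if anything falls off the work surface, if the arm or the gripper's body presses on something with over 40 N, if the wrist force passes 120 N, or if a joint passes its speed limit or range.

## Working session

There is one attempt and no reset: what is moved stays moved. The work goes in short steps, Python scripts to look and compute and a tool call to move; the robot and the scene stay as the last step left them, time stands still between calls to the robot, and variables do not carry over. Pictures are saved under pics/ and viewed, and the job is handed in when it is done.

Besides the shell and the picture viewer there is one more tool, called after "Call:" as a command line: name --pt "numbers of a row" for each row, then --argument value for the rest. play_rows: Moves the arm, as the interface text tells. Its arguments: {"type":"object","properties":{"targets":{"type":"array"},"force":{"type":"number"}},"required":["targets"]}

```bash
mkdir -p pics; ls
cat > h.py <<'E'
import numpy as np, cv2
from station import status, grab_frame, robot, boxes_of, place_of
def save(f,n): cv2.imwrite('pics/'+n+'.png', f['image'][:,:,::-1])
def ray(f,u,v):
    K=f['camera_matrix']; d=np.array([(u-K[0,2])/K[0,0],(v-K[1,2])/K[1,1],1.])
    R=np.array(f['R']);t=np.array(f['t']); return -R.T@t, R.T@d
def atz(f,u,v,z):
    o,d=ray(f,u,v); return o+d*(z-o[2])/d[2]
def proj(f,X):
    c=np.array(f['R'])@np.array(X)+f['t']; p=np.array(f['camera_matrix'])@c; return p[:2]/p[2]
E
python3 - <<'E'
from h import *
np.set_printoptions(precision=4,suppress=True)
for n in ['scene','side']:
    f=grab_frame(n); save(f,n+'0')
    print(n,'cam at',-np.array(f['R']).T@f['t'])
    for th in ['stubby_mid','cone_mid','slim_mid','collar_mid','seat_stubby','seat_cone','seat_slim','seat_collar','rack_from','rack_to']:
        for d in place_of(f,th)[:2]: print(th,np.round(d['location'],4),round(d['confidence'],2))
s=status.get_state(); print(s)
E
```

```text
pics
scene cam at [1.139  0.1467 0.7099]
stubby_mid [ 0.4657 -0.1252  0.0339] 0.89
cone_mid [ 0.5103 -0.1677  0.0371] 0.74
cone_mid [ 0.5716  0.1805 -0.0037] 0.55
slim_mid [ 0.6058 -0.2358  0.0434] 0.74
collar_mid [ 0.5628 -0.1993  0.0452] 0.76
seat_stubby [ 0.4635 -0.1245  0.0097] 0.57
seat_stubby [ 0.5075 -0.1644  0.0079] 0.52
seat_cone [ 0.5086 -0.1661  0.0087] 0.49
seat_slim [ 0.6011 -0.235   0.002 ] 0.54
seat_collar [ 0.5534 -0.1967  0.0072] 0.57
seat_collar [ 0.5579 -0.2006  0.0431] 0.48
rack_from [ 0.5341 -0.1857 -0.0027] 0.56
rack_to [ 0.5718  0.182  -0.0029] 0.83
side cam at [ 0.2222 -0.478   0.5756]
stubby_mid [ 0.4617 -0.1298  0.0305] 0.86
stubby_mid [ 0.5372 -0.1811  0.0008] 0.5
cone_mid [ 0.5063 -0.1653  0.0363] 0.79
slim_mid [ 0.6039 -0.2373  0.0476] 0.81
collar_mid [ 0.5583 -0.2002  0.041 ] 0.79
collar_mid [ 0.5048 -0.1642  0.037 ] 0.53
seat_stubby [ 0.4613 -0.1255  0.0089] 0.43
seat_cone [ 0.5088 -0.1593  0.0065] 0.55
seat_slim [ 0.6049 -0.2359  0.0068] 0.75
seat_collar [ 0.5549 -0.1951  0.0066] 0.43
rack_from [ 0.5335 -0.1825 -0.005 ] 0.66
rack_to [0.5704 0.1774 0.0006] 0.78
{'t': 1.1, 'qpos': array([ 1.0634,  0.3507,  1.6518,  0.    ,  1.1391, -0.0846]), 'dq': array([-0.0002,  0.0015, -0.0004, -0.0008, -0.0007, -0.0003]), 'tau': array([ -0.0024, -49.7252, -28.5484,   0.0697,   0.0221,  -0.0001]), 'tcp_pos': array([0.2256, 0.5016, 0.2186]), 'orientation': array([-1.38  , -0.8924,  0.8924]), 'wrist_force': array([ 1.1996,  0.3548, -0.0813]), 'ft_torque': array([-0.0259,  0.0333,  0.0122]), 'gripper_width': 0.093056992322381}
```

View pics/scene0.png

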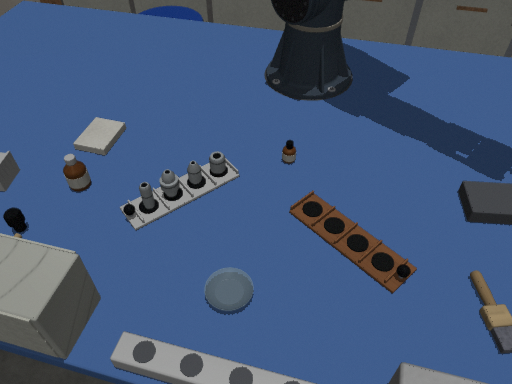

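View pics/side0.png

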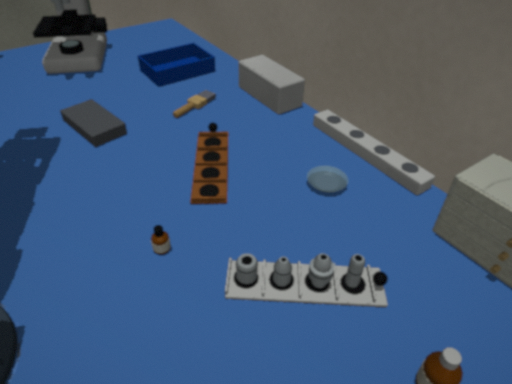

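```bash
python3 -c "
from scipy.spatial.transform import Rotation as R
print(R.from_rotvec([-1.38,-.8924,.8924]).as_matrix().round(3))"
```

```text
[[ 0.41  -0.    -0.912]
 [ 0.912  0.     0.41 ]
 [ 0.    -1.     0.   ]]
```

The pictures show the white rack on the robot's right, with its knob at scene (129,210). From the knob inward the order is slim, collar, cone, stubby. The wooden rack's knob is at scene (403,271), the far-left end. Next I'll refine both rack poses from the pads.

```bash
cat >> h.py <<'E'
def darkblobs(f,roi,thr=60):
    g=f['image'].max(axis=2); m=np.zeros_like(g); u0,v0,u1,v1=roi
    m[v0:v1,u0:u1]=(g[v0:v1,u0:u1]<thr)*255
    n,l,s,c=cv2.connectedComponentsWithStats(m)
    return [(c[i],s[i,4]) for i in range(1,n) if s[i,4]>30]
def fitrow(P):  # P rows ordered by xi
    xi=np.array([-.09,-.03,.03,.09]); P=np.array(P)[:,:2]; c=P.mean(0); d=(xi[:,None]*(P-c)).sum(0); 
    yaw=np.arctan2(d[1],d[0]); e=np.array([np.cos(yaw),np.sin(yaw)])
    return c,yaw,(P-c)-xi[:,None]*e
E
python3 - <<'E'
from h import *
np.set_printoptions(precision=4,suppress=True)
for n,roi in [('scene',(285,190,420,290)),('side',(188,120,235,205))]:
    f=grab_frame(n)
    for c,a in darkblobs(f,roi): print(n,c,a,f['image'][int(c[1]),int(c[0])],atz(f,*c,.011)[:2])
    if n=='scene': F=f
    else: G=f
    for X in [(0.4635,-.1275,.033),(.508,-.1665,.038)]: print(proj(f,X))
for f,nm in((F,'zs'),(G,'zd')):
    r=(110,140,250,230) if nm=='zs' else (215,240,400,320)
    im=f['image'][r[1]:r[3],r[0]:r[2],::-1]
    cv2.imwrite(f'pics/{nm}.png',cv2.resize(im,None,fx=4,fy=4,interpolation=cv2.INTER_CUBIC))
E
```

```text
scene [300.1935 202.129 ] 31 [55 36 20] [0.5121 0.0758]
scene [312.1142 208.811 ] 254 [18 20 20] [0.5242 0.1037]
scene [333.9146 225.1495] 281 [21 20 20] [0.5563 0.1542]
scene [357.1521 242.6343] 309 [19 19 20] [0.5885 0.2045]
scene [354.5463 263.1944] 108 [46 36 32] [0.6383 0.2049]
scene [382.282  261.5233] 344 [18 17 18] [0.6209 0.2551]
scene [401.9907 272.8611] 216 [11 12 12] [0.637  0.2921]
[216.5358 163.0228]
[193.2454 171.653 ]
side [212.5273 127.5091] 55 [14 15 16] [0.6527 0.3072]
side [212.3101 140.8527] 129 [18 22 20] [0.6217 0.2556]
side [211.1958 155.7273] 143 [22 20 20] [0.5884 0.2043]
side [210.0443 172.3291] 158 [19 21 19] [0.555  0.1523]
side [208.9402 190.0652] 184 [20 20 18] [0.523 0.102]
[247.0824 268.8973]
[283.0428 270.4471]
```

View pics/zs.png

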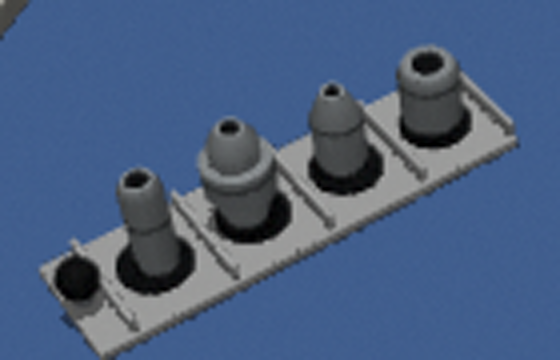

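View pics/zd.png

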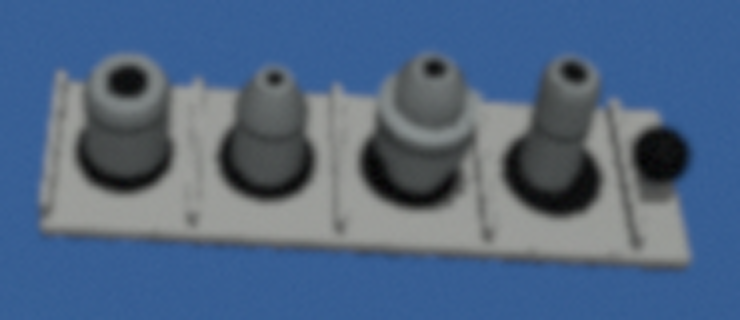

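Run:
```python
from h import *
np.set_printoptions(precision=4,suppress=True)
A={'scene':{'stubby':(428,63),'cone':(332,91),'collar':(229,128),'slim':(137,179)},'side':{'stubby':(127,80),'cone':(274,77),'collar':(433,68),'slim':(573,71)}}
o={'scene':(110,140),'side':(215,240)}
H=dict(stubby=.055,cone=.065,collar=.075,slim=.073)
P={k:[] for k in H}
for n in A:
    f=grab_frame(n)
    for k,(u,v) in A[n].items():
        p=atz(f,o[n][0]+u/4-.4,o[n][1]+v/4-.4,H[k])[:2]; P[k].append(p); print(n,k,p)
W=np.array([np.mean(P[k],0) for k in ['stubby','cone','collar','slim']])
c,y,r=fitrow(W); print(c,np.degrees(y),r)
print(W)
c,y,r=fitrow([(.5236,.1029),(.5557,.1533),(.5884,.2044),(.6213,.2554)]); print(c,np.degrees(y),r)
```

```text
scene stubby [ 0.4617 -0.1264]
scene cone [ 0.5066 -0.1654]
scene collar [ 0.5567 -0.2028]
scene slim [ 0.6015 -0.2349]
side stubby [ 0.4633 -0.1255]
side cone [ 0.5079 -0.1641]
side collar [ 0.557  -0.2021]
side slim [ 0.6033 -0.2335]
[ 0.5322 -0.1818] -37.6792270328179 [[ 0.0015  0.0009]
 [-0.0013 -0.0012]
 [ 0.0008 -0.0023]
 [-0.0011  0.0026]]
[[ 0.4625 -0.1259]
 [ 0.5072 -0.1647]
 [ 0.5568 -0.2024]
 [ 0.6024 -0.2342]]
[0.5722 0.179 ] 57.357107136623114 [[-0.0001 -0.0003]
 [-0.0004 -0.0004]
 [-0.      0.0001]
 [ 0.0005  0.0006]]
```

```bash
cat >> h.py <<'E'
from scipy.spatial.transform import Rotation as Rn
def go(x,y,z,yaw):
    s=status.get_state(); R=Rn.from_rotvec(s['orientation']).as_matrix(); p=np.array(s['tcp_pos'])
    cur=np.degrees(np.arctan2(R[1,0],R[0,0])); 
    d=R.T@(np.array([x,y,z])-p)*100
    t=-(yaw-cur); t=(t+180)%360-180
    print('t',round(s['t'],2),'tcp',p.round(4),'yaw',round(cur,2),'tilt',R[:,1].round(3),'F',np.array(s['wrist_force']).round(1),'w',round(s['gripper_width'],4))
    print(f"-> ({x},{y},{z},{yaw}): shift {d.round(2)} turn {t:.2f}")
E
python3 -c "
from h import *
go(.6024,-.2342,.18,52.3)"
```

```text
t 1.3 tcp [0.2256 0.5016 0.2186] yaw 65.78 tilt [ 0.  0. -1.] F [-0.7  0.6 -0.1] w 0.0928
-> (0.6024,-0.2342,0.18,52.3): shift [-51.64   3.86 -64.55] turn 13.48
```

Call:
play_rows --pt "-2.5 0.2 -3.2 0.7 1" --pt "-5.2 0.4 -6.5 1.4 1" --pt "-7.8 0.6 -9.7 2 1" --pt "-10.4 0.8 -13 2.7 1" --pt "-13 1 -16.2 3.4 1" --pt "-15.6 1.2 -19.4 4 1" --pt "-18 1.4 -22.6 4.7 1" --pt "-20.7 1.6 -25.8 5.4 1" --pt "-23.3 1.8 -29 6 1" --pt "-25.8 1.9 -32.3 6.7 1"

```text
t: 2.3
tcp_pos: [0.4148, 0.1321, 0.1997]
orientation: [-1.418, -0.803, 0.802]
wrist_force: [0.9, 0.6, -0.5]
gripper_width: 0.0931
```

```bash
python3 -c "
from h import *
go(.6024,-.2342,.18,52.3)"
```

```text
t 2.3 tcp [0.4148 0.1321 0.1997] yaw 59.05 tilt [ 0.  0. -1.] F [ 0.9  0.6 -0.5] w 0.0931
-> (0.6024,-0.2342,0.18,52.3): shift [-21.77   1.97 -34.93] turn 6.75
```

Tracking is good.

Call:
play_rows --pt "-2.6 0.2 -4.2 0.8 1" --pt "-5.2 0.5 -8.4 1.6 1" --pt "-7.8 0.7 -12.6 2.4 1" --pt "-10.4 1 -16.7 3.2 1" --pt "-13 1.2 -20.9 4 1" --pt "-15.6 1.4 -25 4.8 1" --pt "-18 1.6 -29 5.6 1" --pt "-20 1.8 -32 6.2 1" --pt "-21.3 2 -34.2 6.7 1" --pt "-21.8 2 -34.9 6.7 1"

```text
t: 3.3
tcp_pos: [0.6024, -0.2363, 0.179]
orientation: [-1.451, -0.712, 0.712]
wrist_force: [-0.4, 0.6, -0.3]
gripper_width: 0.0934
```

Run:
```python
from h import *
go(.6024,-.2342,.021,52.3)
f=grab_frame('wrist'); save(f,'w1')
for th in ['slim_mid','collar_mid','seat_slim']:
    for d in place_of(f,th)[:2]: print(th,np.round(d['location'],4),round(d['confidence'],2))
```

```text
t 3.3 tcp [ 0.6024 -0.2363  0.179 ] yaw 52.24 tilt [-0.  0. -1.] F [-0.4  0.6 -0.3] w 0.0934
-> (0.6024,-0.2342,0.021,52.3): shift [ 0.17 15.8   0.12] turn -0.06
slim_mid [ 0.5962 -0.2328  0.0402] 0.64
collar_mid [ 0.5574 -0.2046  0.0411] 0.81
seat_slim [ 0.6029 -0.2379  0.0081] 0.59
```

View pics/w1.png

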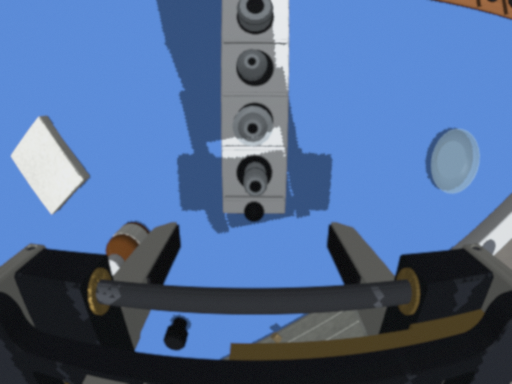

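Run:
```python
from h import *
f=grab_frame('scene')
for uv,z in [((78,188),0),((70,157),.0),((70,157),.06),((70,157),.08),((289,160),0),((290,142),.05)]: print(uv,z,atz(f,*uv,z).round(3))
g=grab_frame('side')
for uv,z in [((452,352),.07),((452,352),.09),((435,384),0.03)]: print(uv,z,atz(g,*uv,z).round(3))
for uv,z in [((452,352),.06),((435,384),0.0)]: print(uv,z,atz(g,*uv,z).round(3))
```

```text
(78, 188) 0 [ 0.589 -0.419 -0.   ]
(70, 157) 0.0 [ 0.501 -0.492  0.   ]
(70, 157) 0.06 [ 0.555 -0.438  0.06 ]
(70, 157) 0.08 [ 0.573 -0.42   0.08 ]
(289, 160) 0 [0.377 0.023 0.   ]
(290, 142) 0.05 [0.37  0.021 0.05 ]
(452, 352) 0.07 [ 0.592 -0.414  0.07 ]
(452, 352) 0.09 [ 0.577 -0.417  0.09 ]
(435, 384) 0.03 [ 0.563 -0.423  0.03 ]
(452, 352) 0.06 [ 0.599 -0.413  0.06 ]
(435, 384) 0.0 [ 0.582 -0.42   0.   ]
```

Call:
play_rows --pt "0.1 3 0 0 1" --pt "0.1 6 0 0 1" --pt "0.1 9 0 0 1" --pt "0.1 11.5 0 0 1" --pt "0.1 13.5 0 0 1" --pt "0.1 15 0 0 1" --pt "0.1 15.8 0 0 1" --pt "0.1 15.8 0 0 1" --force 15

```text
t: 4.4
tcp_pos: [0.6022, -0.2319, 0.0216]
orientation: [-1.449, -0.714, 0.714]
wrist_force: [-0.1, -0.1, 0.3]
gripper_width: 0.0931
```

Run:
```python
from h import *
go(.603,-.2353,.021,52.3)
f=grab_frame('wrist'); save(f,'w2')
```

```text
t 4.4 tcp [ 0.6022 -0.2319  0.0216] yaw 52.44 tilt [-0.     0.001 -1.   ] F [-0.1 -0.1  0.3] w 0.0931
-> (0.603,-0.2353,0.021,52.3): shift [-0.22  0.06 -0.27] turn 0.14
```

View pics/w2.png

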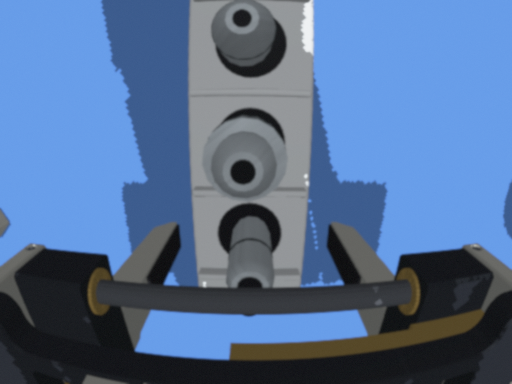

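Call:
play_rows --pt "-0.1 0 -0.1 0 1" --pt "-0.2 0.1 -0.3 0.1 1" --pt "-0.2 0.1 -0.3 0.1 1" --pt "-0.2 0.1 -0.3 0.1 0.5" --pt "-0.2 0.1 -0.3 0.1 0.4" --pt "-0.2 0.1 -0.3 0.1 0.3" --pt "-0.2 0.1 -0.3 0.1 0.2" --pt "-0.2 0.1 -0.3 0.1 0.1" --pt "-0.2 0.1 -0.3 0.1 0.1" --pt "-0.2 0.1 -0.3 0.1 0.1" --force 15

```text
t: 5.45
tcp_pos: [0.6038, -0.2356, 0.0214]
orientation: [-1.451, -0.713, 0.712]
wrist_force: [-0.1, 0.4, 0.9]
gripper_width: 0.0414
```

Run:
```python
from h import *
go(.603,-.2353,.021,52.3)
f=grab_frame('wrist'); save(f,'w3')
```

```text
t 5.45 tcp [ 0.6038 -0.2356  0.0214] yaw 52.33 tilt [ 0.001  0.    -1.   ] F [-0.1  0.4  0.9] w 0.0414
-> (0.603,-0.2353,0.021,52.3): shift [-0.02  0.04  0.08] turn 0.03
```

View pics/w3.png

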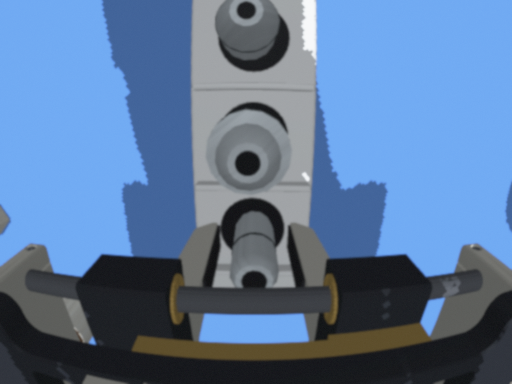

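Call:
play_rows --pt "0 0 0 0 0.1" --pt "0 0 0 0 0.1" --pt "0 0 0 0 0.1" --pt "0 0 0 0 0.1" --pt "0 0 0 0 0.1" --pt "0 -0.5 0 0 0.1" --pt "0 -1.5 0 0 0.1" --pt "0 -3 0 0 0.1" --pt "0 -4.5 0 0 0.1" --pt "0 -6 0 0 0.1" --force 20

```text
t: 6.5
tcp_pos: [0.604, -0.2357, 0.0834]
orientation: [-1.452, -0.714, 0.712]
wrist_force: [1.2, 1.0, -1.1]
gripper_width: 0.0231
```

Run:
```python
from h import *
go(.5236,.1029,.15,-32.6)
f=grab_frame('wrist'); save(f,'w4')
```

```text
t 6.5 tcp [ 0.604  -0.2357  0.0834] yaw 52.33 tilt [ 0.002 -0.    -1.   ] F [ 1.2  1.  -1.1] w 0.0231
-> (0.5236,0.1029,0.15,-32.6): shift [21.9  -6.68 27.05] turn 84.93
```

View pics/w4.png

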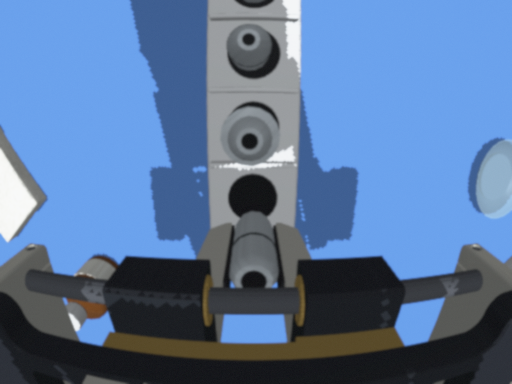

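Call:
play_rows --pt "0 -2 0 0 0.1" --pt "0 -4.5 0 3 0.1" --pt "1.5 -6.7 1.5 10 0.1" --pt "4 -6.7 4.5 18 0.1" --pt "6.5 -6.7 7.5 26 0.1" --pt "9 -6.7 10.5 34 0.1" --pt "11.5 -6.7 13.5 42 0.1" --pt "14 -6.7 16.5 50 0.1" --pt "16.5 -6.7 19.5 58 0.1" --pt "18.5 -6.7 22 66 0.1"

```text
t: 7.55
tcp_pos: [0.5431, 0.0466, 0.1528]
orientation: [-1.563, 0.187, -0.196]
wrist_force: [1.0, -0.1, -1.4]
gripper_width: 0.0235
```

Run:
```python
from h import *
go(.5236,.1029,.1,-32.6)
```

```text
t 7.55 tcp [0.5431 0.0466 0.1528] yaw -13.97 tilt [ 0.005 -0.002 -1.   ] F [ 1.  -0.1 -1.4] w 0.0235
-> (0.5236,0.1029,0.1,-32.6): shift [-3.29  5.26  4.99] turn 18.63
```

Call:
play_rows --pt "-0.8 0 1.2 6 0.1" --pt "-1.6 1 2.4 12 0.1" --pt "-2.5 2 3.8 17 0.1" --pt "-3 3.5 4.6 18.6 0.1" --pt "-3.3 4.5 5 18.6 0.1" --pt "-3.3 5.3 5 18.6 0.1" --pt "-3.3 5.3 5 18.6 0.1" --pt "-3.3 5.3 5 18.6 0.1"

```text
t: 8.35
tcp_pos: [0.5238, 0.1026, 0.0999]
orientation: [-1.525, 0.441, -0.45]
wrist_force: [-0.1, -0.7, -1.3]
gripper_width: 0.0236
```

Run:
```python
from h import *
go(.5236,.1029,.022,-32.6)
f=grab_frame('wrist'); save(f,'w5')
g=grab_frame('scene'); 
cv2.imwrite('pics/s5.png',cv2.resize(g['image'][130:300,250:430,::-1],None,fx=3.3,fy=3.3,interpolation=cv2.INTER_CUBIC))
for d in place_of(g,'slim_mid')[:2]: print(d)
for d in place_of(grab_frame('side'),'slim_mid')[:2]: print(d)
```

```text
t 8.35 tcp [0.5238 0.1026 0.0999] yaw -32.57 tilt [ 0.006 -0.002 -1.   ] F [-0.1 -0.7 -1.3] w 0.0236
-> (0.5236,0.1029,0.022,-32.6): shift [-0.08  7.79  0.  ] turn 0.03
{'location': [0.527, 0.1043, 0.1191], 'confidence': 0.71}
{'location': [0.5092, -0.1679, 0.0375], 'confidence': 0.31}
{'location': [0.5237, 0.101, 0.1267], 'confidence': 0.81}
```

View pics/w5.png

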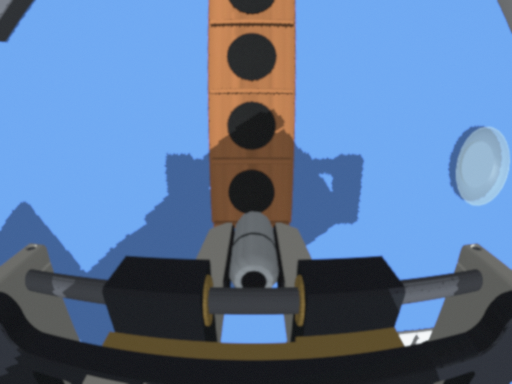

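View pics/s5.png

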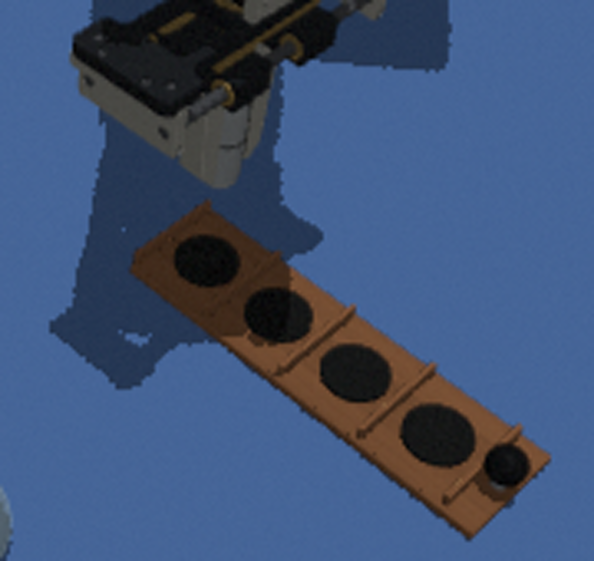

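Call:
play_rows --pt "0 1.5 0 0 0.1" --pt "0 3.5 0 0 0.1" --pt "0 5.2 0 0 0.1" --pt "0 6.4 0 0 0.1" --pt "0 7.2 0 0 0.1" --pt "0 7.5 0 0 0.1" --pt "0 7.7 0 0 0.1" --pt "0 7.8 0 0 0.1"

```text
t: 9.4
tcp_pos: [0.5245, 0.1027, 0.0223]
orientation: [-1.524, 0.44, -0.451]
wrist_force: [-0.7, 0.5, -1.5]
gripper_width: 0.0235
```

Run:
```python
from h import *
go(.5236,.1029,.0214,-32.6)
```

```text
t 9.4 tcp [0.5245 0.1027 0.0223] yaw -32.58 tilt [ 0.007 -0.002 -1.   ] F [-0.7  0.5 -1.5] w 0.0235
-> (0.5236,0.1029,0.0214,-32.6): shift [-0.09  0.09 -0.04] turn 0.02
```

Call:
play_rows --pt "-0.1 0.05 0 0 0.1" --pt "-0.1 0.1 0 0 0.1" --pt "-0.1 0.1 0 0 0.1"

```text
t: 9.7
tcp_pos: [0.5238, 0.1033, 0.0215]
orientation: [-1.524, 0.44, -0.451]
wrist_force: [-0.4, 0.2, -0.7]
gripper_width: 0.0235
```

Call:
play_rows --pt "0 0.05 0 0 0.1" --pt "0 0.05 0 0 0.1"

```text
t: 9.9
tcp_pos: [0.5238, 0.1033, 0.0214]
orientation: [-1.524, 0.44, -0.451]
wrist_force: [-1.3, -0.2, 4.9]
gripper_width: 0.0237
```

Call:
play_rows --pt "0 0 0 0 0.35" --pt "0 0 0 0 0.45" --pt "0 0 0 0 0.6" --pt "0 0 0 0 0.8" --pt "0 0 0 0 0.8" --pt "0 0 0 0 0.8" --pt "0 0 0 0 0.8" --pt "0 0 0 0 0.8"

```text
t: 10.7
tcp_pos: [0.5239, 0.1033, 0.0214]
orientation: [-1.524, 0.439, -0.451]
wrist_force: [0.2, 1.1, -0.0]
gripper_width: 0.0738
```

Run:
```python
from h import *
go(.5568,-.2024,.17,52.3)
f=grab_frame('wrist'); save(f,'w6')
```

```text
t 10.7 tcp [0.5239 0.1033 0.0214] yaw -32.57 tilt [ 0.007 -0.002 -1.   ] F [ 0.2  1.1 -0. ] w 0.0738
-> (0.5568,-0.2024,0.17,52.3): shift [ 19.34 -14.79 -23.95] turn -84.87
```

View pics/w6.png

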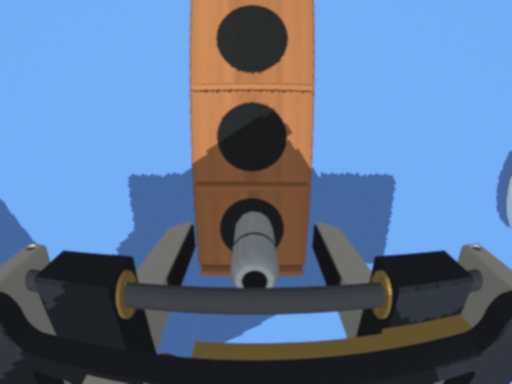

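Call:
play_rows --pt "0 -2 0 0 0.9" --pt "0 -5 0 0 1" --pt "0 -9 0 0 1" --pt "0 -12 0 -2 1" --pt "2 -14.5 -2.5 -9 1" --pt "4.5 -14.8 -5.5 -17 1" --pt "7 -14.8 -9 -25 1" --pt "10 -14.8 -12.5 -33 1" --pt "13 -14.8 -16 -41 1" --pt "16 -14.8 -20 -49 1"

```text
t: 11.75
tcp_pos: [0.5499, -0.1511, 0.1701]
orientation: [-1.561, -0.233, 0.222]
wrist_force: [0.7, -0.3, 0.9]
gripper_width: 0.0928
```

Run:
```python
from h import *
go(.5568,-.2024,.17,52.3)
```

```text
t 11.75 tcp [ 0.5499 -0.1511  0.1701] yaw 16.61 tilt [ 0.008 -0.002 -1.   ] F [ 0.7 -0.3  0.9] w 0.0928
-> (0.5568,-0.2024,0.17,52.3): shift [-0.81  0.03 -5.11] turn -35.69
```

Call:
play_rows --pt "-0.2 0 -1.2 -8 1" --pt "-0.4 0 -2.5 -16 1" --pt "-0.6 0 -3.8 -24 1" --pt "-0.8 0 -5.1 -32 1" --pt "-0.8 0 -5.1 -35.7 1" --pt "-0.8 0 -5.1 -35.7 1"

```text
t: 12.35
tcp_pos: [0.5567, -0.2025, 0.1701]
orientation: [-1.455, -0.718, 0.708]
wrist_force: [0.5, 0.5, -0.1]
gripper_width: 0.093
```

Run:
```python
from h import *
go(.5568,-.2024,.023,52.3)
for n in ['scene','side']:
    f=grab_frame(n); 
    for d in place_of(f,'slim_mid')[:2]: print(n,d)
    r=(280,160,420,290) if n=='scene' else (180,110,250,220)
    cv2.imwrite(f'pics/r6{n}.png',cv2.resize(f['image'][r[1]:r[3],r[0]:r[2],::-1],None,fx=4,fy=4,interpolation=cv2.INTER_CUBIC))
```

```text
t 12.35 tcp [ 0.5567 -0.2025  0.1701] yaw 52.32 tilt [ 0.007 -0.001 -1.   ] F [ 0.5  0.5 -0.1] w 0.093
-> (0.5568,-0.2024,0.023,52.3): shift [-0.03 14.71  0.1 ] turn 0.02
scene {'location': [0.5314, 0.1026, 0.0411], 'confidence': 0.58}
side {'location': [0.5244, 0.1044, 0.0458], 'confidence': 0.81}
```

View pics/r6scene.png

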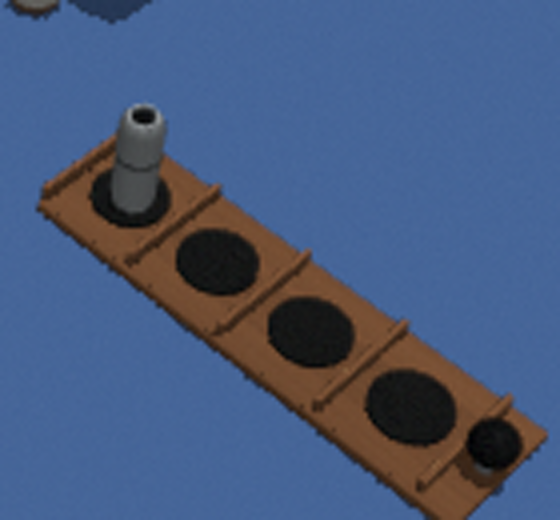

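View pics/r6side.png

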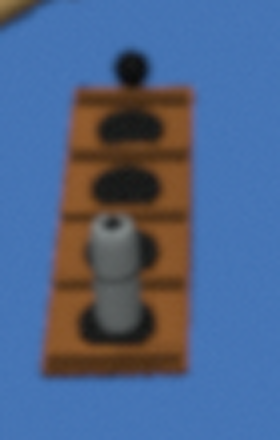

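Call:
play_rows --pt "0 3 0 0 1" --pt "0 6 0 0 1" --pt "0 9 0 0 1" --pt "0 11.5 0 0 1" --pt "0 13.5 0 0 1" --pt "0 14.5 0.1 0 1" --pt "0 14.7 0.1 0 1" --pt "0 14.7 0.1 0 1" --pt "0 14.7 0.1 0 1" --force 20

```text
t: 13.45
tcp_pos: [0.5578, -0.2019, 0.0244]
orientation: [-1.457, -0.718, 0.706]
wrist_force: [0.7, 0.8, -0.8]
gripper_width: 0.0933
```

Run:
```python
from h import *
go(.5568,-.2024,.023,52.3)
f=grab_frame('wrist'); save(f,'w7')
print(atz(grab_frame('scene'),315.6,188.4,.073),atz(grab_frame('side'),207.6,165.1,.073))
```

```text
t 13.45 tcp [ 0.5578 -0.2019  0.0244] yaw 52.22 tilt [ 0.009 -0.002 -1.   ] F [ 0.7  0.8 -0.8] w 0.0933
-> (0.5568,-0.2024,0.023,52.3): shift [-0.1   0.14  0.05] turn -0.08
[0.52345012 0.10477516 0.073     ] [0.52615629 0.10595564 0.073     ]
```

View pics/w7.png

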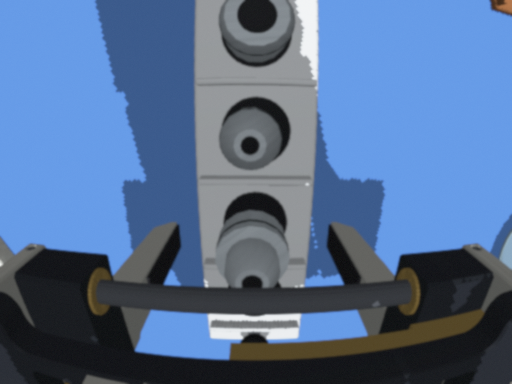

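Call:
play_rows --pt "-0.1 0.1 0 0 1" --pt "-0.1 0.1 0 0 0.8" --pt "-0.1 0.1 0 0 0.6" --pt "-0.1 0.1 0 0 0.4" --pt "-0.1 0.1 0 0 0.3" --pt "-0.1 0.1 0 0 0.3" --pt "-0.1 0.1 0 0 0.3" --pt "-0.1 0.1 0 0 0.3" --pt "-0.1 0.1 0 0 0.3" --pt "-0.1 0.1 0 0 0.3"

```text
t: 14.6
tcp_pos: [0.557, -0.2025, 0.0231]
orientation: [-1.457, -0.718, 0.706]
wrist_force: [0.1, 0.8, 1.1]
gripper_width: 0.0392
```

Run:
```python
from h import *
go(.5557,.1533,.16,-32.6)
f=grab_frame('wrist'); save(f,'w8')
```

```text
t 14.6 tcp [ 0.557  -0.2025  0.0231] yaw 52.23 tilt [ 0.009 -0.002 -1.   ] F [0.1 0.8 1.1] w 0.0392
-> (0.5557,0.1533,0.16,-32.6): shift [ 28.1  -13.76  21.79] turn 84.83
```

View pics/w8.png

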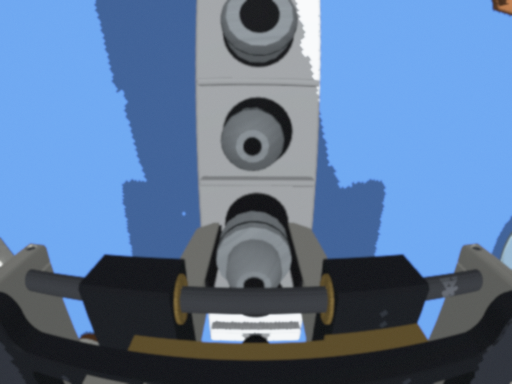

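Call:
play_rows --pt "0 -0.5 0 0 0.3" --pt "0 -2 0 0 0.3" --pt "0 -5 0 0 0.3" --pt "0 -9 0 0 0.3" --pt "0 -12.5 0 0 0.3" --pt "1.5 -13.8 1 6 0.3" --pt "4.5 -13.8 3 14 0.3" --pt "7.5 -13.8 5.5 22 0.3" --pt "10.5 -13.8 8 30 0.3" --pt "13.5 -13.8 10.5 38 0.3"

```text
t: 15.65
tcp_pos: [0.5552, -0.0298, 0.1619]
orientation: [-1.566, -0.198, 0.183]
wrist_force: [0.9, -1.3, -3.0]
gripper_width: 0.0393
```

Run:
```python
from h import *
go(.5557,.1533,.16,-32.6)
```

```text
t 15.65 tcp [ 0.5552 -0.0298  0.1619] yaw 13.88 tilt [ 0.01  -0.002 -1.   ] F [ 0.9 -1.3 -3. ] w 0.0393
-> (0.5557,0.1533,0.16,-32.6): shift [ 4.44  0.15 17.77] turn 46.48
```

Call:
play_rows --pt "1 0.1 3 8 0.3" --pt "1.8 0.1 6 16 0.3" --pt "2.6 0.1 9 24 0.3" --pt "3.2 0.1 12 32 0.3" --pt "3.9 0.1 15 40 0.3" --pt "4.3 0.1 17 46 0.3" --pt "4.4 0.1 17.8 46.5 0.3" --pt "4.4 2 17.8 46.5 0.3" --pt "4.4 4 17.8 46.5 0.3" --pt "4.4 5.5 17.8 46.5 0.3"

```text
t: 16.65
tcp_pos: [0.5554, 0.1527, 0.1061]
orientation: [-1.525, 0.436, -0.451]
wrist_force: [-0.8, -0.7, -2.6]
gripper_width: 0.0393
```

Run:
```python
from h import *
go(.5557,.1533,.024,-32.6)
f=grab_frame('wrist'); save(f,'w9')
```

```text
t 16.65 tcp [0.5554 0.1527 0.1061] yaw -32.45 tilt [ 0.009 -0.002 -1.   ] F [-0.8 -0.7 -2.6] w 0.0393
-> (0.5557,0.1533,0.024,-32.6): shift [-0.08  8.21  0.04] turn 0.15
```

View pics/w9.png

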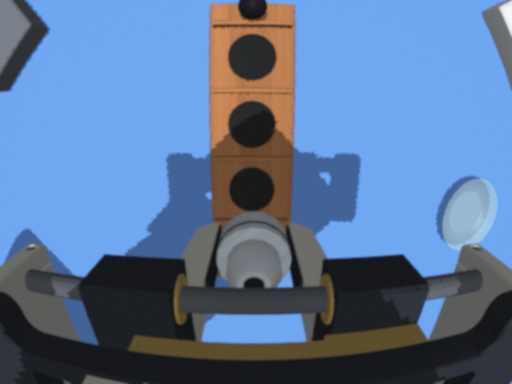

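Call:
play_rows --pt "0 1.5 0 0.1 0.3" --pt "0 3.5 0 0.1 0.3" --pt "0 5.5 0 0.1 0.3" --pt "-0.1 7 0 0.1 0.3" --pt "-0.1 7.8 0 0.1 0.3" --pt "-0.1 8.1 0 0.1 0.3" --pt "-0.1 8.2 0 0.1 0.3" --pt "-0.1 8.2 0 0.1 0.3"

```text
t: 17.5
tcp_pos: [0.5543, 0.1527, 0.0231]
orientation: [-1.526, 0.439, -0.451]
wrist_force: [-2.7, -0.9, 1.5]
gripper_width: 0.0394
```

Run:
```python
from h import *
go(.5557,.1533,.0231,-32.6)
```

```text
t 17.5 tcp [0.5543 0.1527 0.0231] yaw -32.54 tilt [ 0.007 -0.003 -1.   ] F [-2.7 -0.9  1.5] w 0.0394
-> (0.5557,0.1533,0.0231,-32.6): shift [ 0.09 -0.    0.13] turn 0.06
```

Call:
play_rows --pt "0 -0.15 0 0 0.3" --pt "0.1 -0.15 0.1 0 0.3" --pt "0.1 -0.15 0.1 0 0.3" --pt "0.1 -0.05 0.1 0 0.3" --pt "0.1 0 0.1 0 0.3" --pt "0.1 0 0.1 0 0.3"

```text
t: 18.1
tcp_pos: [0.5557, 0.153, 0.0231]
orientation: [-1.526, 0.439, -0.451]
wrist_force: [0.0, -0.1, -0.5]
gripper_width: 0.0393
```

Call:
play_rows --pt "0 0.05 0 0 0.3" --pt "0 0.05 0 0 0.3"

```text
t: 18.3
tcp_pos: [0.5558, 0.1531, 0.023]
orientation: [-1.525, 0.439, -0.451]
wrist_force: [-2.7, 0.2, 5.3]
gripper_width: 0.0393
```

Call:
play_rows --pt "0 0 0 0 0.5" --pt "0 0 0 0 0.6" --pt "0 0 0 0 0.75" --pt "0 0 0 0 0.9" --pt "0 0 0 0 0.9" --pt "0 0 0 0 0.9" --pt "0 0 0 0 0.9"

```text
t: 19.0
tcp_pos: [0.5558, 0.1531, 0.023]
orientation: [-1.525, 0.439, -0.451]
wrist_force: [-0.2, -0.3, -0.2]
gripper_width: 0.0832
```

Run:
```python
from h import *
go(.5072,-.1647,.16,52.3)
f=grab_frame('wrist'); save(f,'w10')
```

```text
t 19.0 tcp [0.5558 0.1531 0.023 ] yaw -32.54 tilt [ 0.007 -0.003 -1.   ] F [-0.2 -0.3 -0.2] w 0.0832
-> (0.5072,-0.1647,0.16,52.3): shift [ 13.09 -13.64 -29.39] turn -84.84
```

View pics/w10.png

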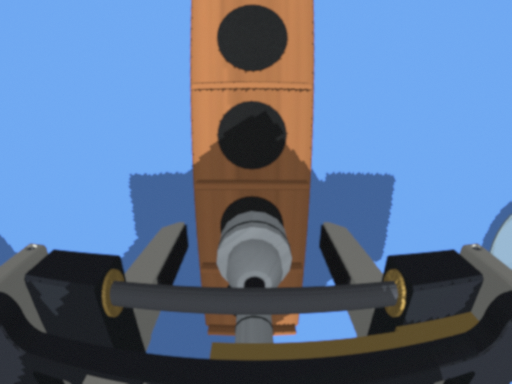

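Call:
play_rows --pt "0 -2 0 0 1" --pt "0 -5 0 0 1" --pt "0 -9 0 0 1" --pt "0 -12.5 0 0 1" --pt "1 -13.6 -2.5 -8 1" --pt "2.5 -13.6 -6 -16 1" --pt "4 -13.6 -10 -24 1" --pt "5.5 -13.6 -14 -32 1" --pt "7.5 -13.6 -18 -40 1" --pt "9.5 -13.6 -22 -48 1"

```text
t: 20.05
tcp_pos: [0.5165, -0.0823, 0.1596]
orientation: [-1.564, -0.216, 0.205]
wrist_force: [0.9, -0.3, -0.2]
gripper_width: 0.093
```

Run:
```python
from h import *
go(.5072,-.1647,.16,52.3)
```

```text
t 20.05 tcp [ 0.5165 -0.0823  0.1596] yaw 15.38 tilt [ 0.007 -0.003 -1.   ] F [ 0.9 -0.3 -0.2] w 0.093
-> (0.5072,-0.1647,0.16,52.3): shift [-3.08 -0.02 -7.7 ] turn -36.92
```

Call:
play_rows --pt "-0.7 0 -2 -8 1" --pt "-1.5 0 -4 -16 1" --pt "-2.2 0 -6 -24 1" --pt "-2.8 0 -7.3 -32 1" --pt "-3.1 0 -7.7 -36.9 1" --pt "-3.1 0 -7.7 -36.9 1" --pt "-3.1 0 -7.7 -36.9 1"

```text
t: 20.75
tcp_pos: [0.507, -0.1646, 0.1598]
orientation: [-1.457, -0.715, 0.706]
wrist_force: [0.8, 0.2, 0.3]
gripper_width: 0.0929
```

Run:
```python
from h import *
go(.5072,-.1647,.0165,52.3)
for n in ['scene','side']:
    f=grab_frame(n); 
    for d in place_of(f,'collar_mid')[:2]: print(n,d)
    r=(280,160,420,290) if n=='scene' else (180,110,250,220)
    cv2.imwrite(f'pics/r10{n}.png',cv2.resize(f['image'][r[1]:r[3],r[0]:r[2],::-1],None,fx=4,fy=4,interpolation=cv2.INTER_CUBIC))
```

```text
t 20.75 tcp [ 0.507  -0.1646  0.1598] yaw 52.12 tilt [ 0.007 -0.003 -1.   ] F [0.8 0.2 0.3] w 0.0929
-> (0.5072,-0.1647,0.0165,52.3): shift [-0.03 14.33  0.09] turn -0.18
scene {'location': [0.5574, 0.1555, 0.0401], 'confidence': 0.98}
side {'location': [0.5562, 0.1544, 0.0425], 'confidence': 0.69}
side {'location': [0.4617, -0.1227, 0.0081], 'confidence': 0.57}
```

View pics/r10scene.png

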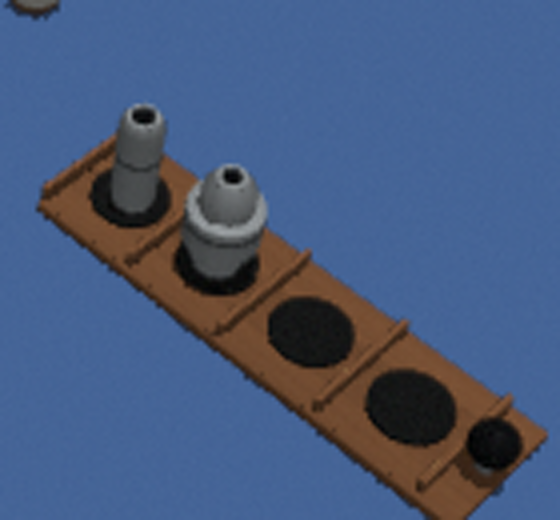

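View pics/r10side.png

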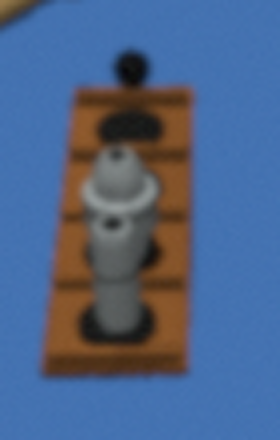

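Call:
play_rows --pt "0 3 0 0 1" --pt "0 6 0 -0.2 1" --pt "0 9 0 -0.2 1" --pt "0 11.5 0.1 -0.2 1" --pt "0 13.2 0.1 -0.2 1" --pt "0 14 0.1 -0.2 1" --pt "0 14.3 0.1 -0.2 1" --pt "0 14.3 0.1 -0.2 1" --pt "0 14.3 0.1 -0.2 1" --force 20

```text
t: 21.85
tcp_pos: [0.5079, -0.1644, 0.0177]
orientation: [-1.457, -0.72, 0.71]
wrist_force: [0.4, 0.9, -0.2]
gripper_width: 0.0929
```

Run:
```python
from h import *
go(.5072,-.1647,.0165,52.3)
f=grab_frame('wrist'); save(f,'w11')
```

```text
t 21.85 tcp [ 0.5079 -0.1644  0.0177] yaw 52.43 tilt [ 0.008 -0.003 -1.   ] F [ 0.4  0.9 -0.2] w 0.0929
-> (0.5072,-0.1647,0.0165,52.3): shift [-0.07  0.12  0.04] turn 0.13
```

View pics/w11.png

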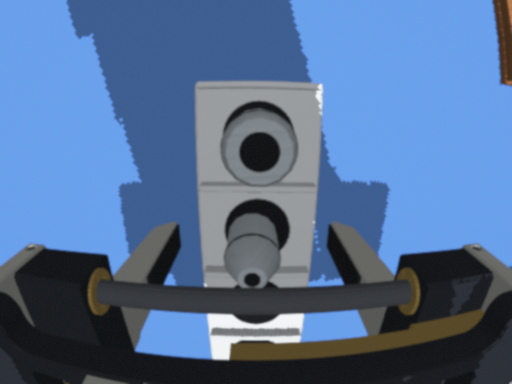

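Call:
play_rows --pt "-0.1 0.1 0 0 1" --pt "-0.1 0.1 0 0 0.8" --pt "-0.1 0.1 0 0 0.6" --pt "-0.1 0.1 0 0 0.4" --pt "-0.1 0.1 0 0 0.2" --pt "-0.1 0.1 0 0 0.2" --pt "-0.1 0.1 0 0 0.2" --pt "-0.1 0.1 0 0 0.2" --pt "-0.1 0.1 0 0 0.2" --pt "-0.1 0.1 0 0 0.2"

```text
t: 22.9
tcp_pos: [0.5073, -0.1651, 0.0167]
orientation: [-1.457, -0.72, 0.71]
wrist_force: [0.5, -0.8, -0.4]
gripper_width: 0.0295
```

Call:
play_rows --pt "0 0 0 0 0.2" --pt "0 0 0 0 0.2" --pt "0 0 0 0 0.2"

```text
t: 23.2
tcp_pos: [0.5073, -0.1651, 0.0167]
orientation: [-1.457, -0.72, 0.71]
wrist_force: [-1.3, -0.2, 0.3]
gripper_width: 0.0297
```

Run:
```python
from h import *
go(.5884,.2044,.16,-32.6)
f=grab_frame('wrist'); save(f,'w12')
```

```text
t 23.2 tcp [ 0.5073 -0.1651  0.0167] yaw 52.43 tilt [ 0.009 -0.003 -1.   ] F [-1.3 -0.2  0.3] w 0.0297
-> (0.5884,0.2044,0.16,-32.6): shift [ 34.27 -14.38  15.98] turn 85.03
```

View pics/w12.png

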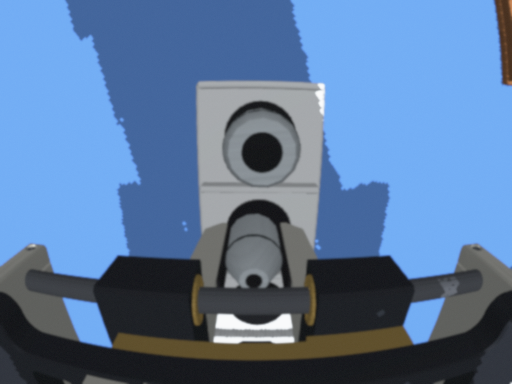

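Cone is gripped (30 mm). Lift and carry.

Call:
play_rows --pt "0 -0.5 0 0 0.2" --pt "0 -2 0 0 0.2" --pt "0 -5 0 0 0.2" --pt "0 -9 0 0 0.2" --pt "0 -13 0 0 0.2" --pt "2.5 -14.4 0.8 6 0.2" --pt "6 -14.4 2.2 14 0.2" --pt "9.5 -14.4 4 22 0.2" --pt "13 -14.4 6 30 0.2" --pt "16.5 -14.4 8 38 0.2"

```text
t: 24.25
tcp_pos: [0.5431, 0.0164, 0.1607]
orientation: [-1.567, -0.2, 0.187]
wrist_force: [-0.0, 0.4, -1.1]
gripper_width: 0.0295
```

Run:
```python
from h import *
go(.5884,.2044,.16,-32.6)
```

```text
t 24.25 tcp [0.5431 0.0164 0.1607] yaw 14.09 tilt [ 0.009 -0.003 -1.   ] F [-0.   0.4 -1.1] w 0.0295
-> (0.5884,0.2044,0.16,-32.6): shift [ 8.97  0.04 17.13] turn 46.69
```

Call:
play_rows --pt "1.6 0 3 8 0.2" --pt "3.2 0 6 16 0.2" --pt "4.8 0 9 24 0.2" --pt "6.4 0 12 32 0.2" --pt "7.8 0 15 40 0.2" --pt "8.8 0 16.8 46.7 0.2" --pt "9 0 17.1 46.7 0.2" --pt "9 1.5 17.1 46.7 0.2" --pt "9 3.5 17.1 46.7 0.2" --pt "9 5.5 17.1 46.7 0.2"

```text
t: 25.25
tcp_pos: [0.5887, 0.2026, 0.1039]
orientation: [-1.526, 0.438, -0.451]
wrist_force: [0.4, 0.5, -2.4]
gripper_width: 0.0294
```

Run:
```python
from h import *
go(.5884,.2044,.0175,-32.6)
f=grab_frame('wrist'); save(f,'w13')
```

```text
t 25.25 tcp [0.5887 0.2026 0.1039] yaw -32.51 tilt [ 0.008 -0.004 -1.   ] F [ 0.4  0.5 -2.4] w 0.0294
-> (0.5884,0.2044,0.0175,-32.6): shift [-0.2   8.64  0.12] turn 0.09
```

View pics/w13.png

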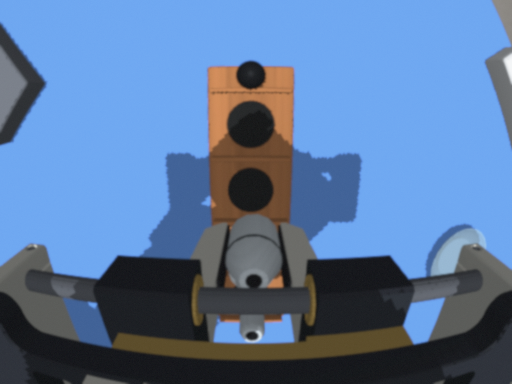

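Call:
play_rows --pt "-0.1 1.5 0 0 0.2" --pt "-0.2 3.5 0.1 0 0.2" --pt "-0.2 5.5 0.1 0 0.2" --pt "-0.2 7.2 0.1 0 0.2" --pt "-0.2 8 0.1 0 0.2" --pt "-0.2 8.4 0.1 0 0.2" --pt "-0.2 8.5 0.1 0 0.2" --pt "-0.2 8.5 0.1 0 0.2" --pt "-0.2 8.5 0.1 0 0.2"

```text
t: 26.2
tcp_pos: [0.5863, 0.2034, 0.0165]
orientation: [-1.529, 0.441, -0.448]
wrist_force: [-4.6, -1.8, 6.7]
gripper_width: 0.0296
```

Run:
```python
from h import *
go(.5884,.2044,.0167,-32.6)
```

```text
t 26.2 tcp [0.5863 0.2034 0.0165] yaw -32.5 tilt [ 0.003 -0.005 -1.   ] F [-4.6 -1.8  6.7] w 0.0296
-> (0.5884,0.2044,0.0167,-32.6): shift [ 0.12 -0.02  0.2 ] turn 0.10
```

Contact came 2 mm short. I'll lift slightly, shift and set it again.

Call:
play_rows --pt "0 -0.2 0 0 0.2" --pt "0.1 -0.2 0.2 0 0.2" --pt "0.1 -0.2 0.2 0 0.2" --pt "0.1 -0.1 0.2 0 0.2" --pt "0.1 -0.05 0.2 0 0.2" --pt "0.1 -0.05 0.2 0 0.2"

```text
t: 26.8
tcp_pos: [0.5881, 0.2045, 0.0167]
orientation: [-1.529, 0.441, -0.448]
wrist_force: [-0.6, -0.1, -1.3]
gripper_width: 0.0297
```

Run:
```python
from h import *
go(.5884,.2044,.0167,-32.6)
```

```text
t 26.8 tcp [0.5881 0.2045 0.0167] yaw -32.49 tilt [ 0.003 -0.005 -1.   ] F [-0.6 -0.1 -1.3] w 0.0297
-> (0.5884,0.2044,0.0167,-32.6): shift [0.03 0.   0.01] turn 0.11
```

Call:
play_rows --pt "0 0.05 0 0 0.2" --pt "0 0.05 0 0 0.2"

```text
t: 27.0
tcp_pos: [0.5882, 0.2045, 0.0165]
orientation: [-1.529, 0.441, -0.448]
wrist_force: [-2.5, -0.9, 3.2]
gripper_width: 0.0294
```

Call:
play_rows --pt "0 0 0 0 0.4" --pt "0 0 0 0 0.5" --pt "0 0 0 0 0.65" --pt "0 0 0 0 0.9" --pt "0 0 0 0 0.9" --pt "0 0 0 0 0.9" --pt "0 0 0 0 0.9" --pt "0 0 0 0 0.9"

```text
t: 27.8
tcp_pos: [0.5882, 0.2045, 0.0165]
orientation: [-1.529, 0.441, -0.448]
wrist_force: [-0.3, 0.2, -0.4]
gripper_width: 0.0831
```

Run:
```python
from h import *
go(.4625,-.1259,.16,52.3)
f=grab_frame('wrist'); save(f,'w14')
```

```text
t 27.8 tcp [0.5882 0.2045 0.0165] yaw -32.49 tilt [ 0.003 -0.005 -1.   ] F [-0.3  0.2 -0.4] w 0.0831
-> (0.4625,-0.1259,0.16,52.3): shift [  7.23 -14.22 -34.66] turn -84.79
```

View pics/w14.png

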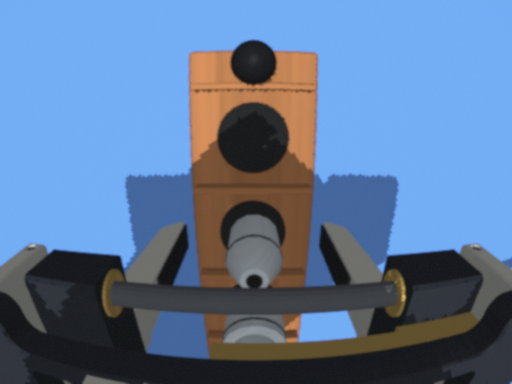

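Call:
play_rows --pt "0 -2 0 0 1" --pt "0 -5 0 0 1" --pt "0 -9 0 0 1" --pt "0 -13 0 0 1" --pt "0.5 -14.2 -2.5 -8 1" --pt "1.5 -14.2 -6.5 -16 1" --pt "2.5 -14.2 -10.5 -24 1" --pt "3.5 -14.2 -14.5 -32 1" --pt "4.5 -14.2 -18.5 -40 1" --pt "5.5 -14.2 -22.5 -48 1"

```text
t: 28.85
tcp_pos: [0.5125, -0.0154, 0.1596]
orientation: [-1.566, -0.219, 0.215]
wrist_force: [0.6, -0.4, 0.3]
gripper_width: 0.0926
```

Run:
```python
from h import *
go(.4625,-.1259,.16,52.3)
```

```text
t 28.85 tcp [ 0.5125 -0.0154  0.1596] yaw 15.85 tilt [ 0.003 -0.005 -1.   ] F [ 0.6 -0.4  0.3] w 0.0926
-> (0.4625,-0.1259,0.16,52.3): shift [-7.83  0.   -9.26] turn -36.45
```

Call:
play_rows --pt "-1.7 0 -2.1 -8 1" --pt "-3.5 0 -4.2 -16 1" --pt "-5.3 0 -6.3 -24 1" --pt "-7 0 -8.2 -32 1" --pt "-7.7 0 -9.1 -36.4 1" --pt "-7.8 0 -9.3 -36.4 1" --pt "-7.8 0 -9.3 -36.4 1"

```text
t: 29.55
tcp_pos: [0.463, -0.1262, 0.1601]
orientation: [-1.458, -0.711, 0.709]
wrist_force: [0.8, 0.2, -0.0]
gripper_width: 0.093
```

Run:
```python
from h import *
go(.4625,-.1259,.0155,52.3)
for n in ['scene','side']:
    f=grab_frame(n); 
    for d in place_of(f,'cone_mid')[:2]: print(n,d)
    if n=='scene':
      r=(280,160,420,290) if n=='scene' else (180,110,250,220)
      cv2.imwrite(f'pics/r14{n}.png',cv2.resize(f['image'][r[1]:r[3],r[0]:r[2],::-1],None,fx=4,fy=4,interpolation=cv2.INTER_CUBIC))
```

```text
t 29.55 tcp [ 0.463  -0.1262  0.1601] yaw 52.07 tilt [ 0.004 -0.005 -1.   ] F [ 0.8  0.2 -0. ] w 0.093
-> (0.4625,-0.1259,0.0155,52.3): shift [ 0.02 14.46  0.15] turn -0.23
scene {'location': [0.5903, 0.2006, 0.0402], 'confidence': 0.64}
side {'location': [0.5885, 0.2018, 0.0374], 'confidence': 0.56}
```

View pics/r14scene.png

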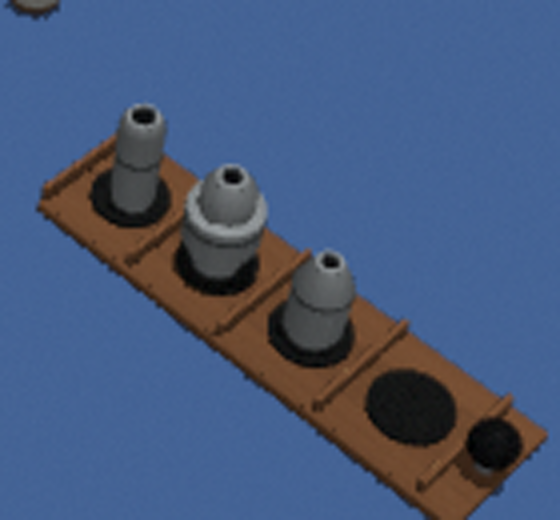

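Three are standing well. Now stubby.

Call:
play_rows --pt "0 3 0 0 1" --pt "0 6 0 -0.2 1" --pt "0 9 0.1 -0.2 1" --pt "0 11.5 0.1 -0.2 1" --pt "0 13.2 0.1 -0.2 1" --pt "0 14.1 0.1 -0.2 1" --pt "0 14.4 0.1 -0.2 1" --pt "0 14.4 0.1 -0.2 1" --pt "0 14.4 0.1 -0.2 1" --force 20

```text
t: 30.65
tcp_pos: [0.4633, -0.1258, 0.0167]
orientation: [-1.457, -0.716, 0.714]
wrist_force: [0.6, -0.8, 0.3]
gripper_width: 0.093
```

Run:
```python
from h import *
go(.4625,-.1259,.0158,52.3)
f=grab_frame('wrist'); save(f,'w15')
```

```text
t 30.65 tcp [ 0.4633 -0.1258  0.0167] yaw 52.43 tilt [ 0.005 -0.006 -1.   ] F [ 0.6 -0.8  0.3] w 0.093
-> (0.4625,-0.1259,0.0158,52.3): shift [-0.05  0.09  0.06] turn 0.13
```

View pics/w15.png

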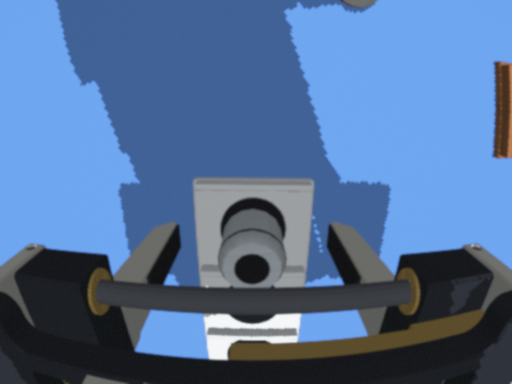

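Call:
play_rows --pt "-0.1 0.05 0.05 0 1" --pt "-0.1 0.05 0.05 0 0.8" --pt "-0.1 0.05 0.05 0 0.6" --pt "-0.1 0.05 0.05 0 0.4" --pt "-0.1 0.05 0.05 0 0.25" --pt "-0.1 0.05 0.05 0 0.25" --pt "-0.1 0.05 0.05 0 0.25" --pt "-0.1 0.05 0.05 0 0.25" --pt "-0.1 0.05 0.05 0 0.25" --pt "-0.1 0.05 0.05 0 0.25"

```text
t: 31.7
tcp_pos: [0.4623, -0.1263, 0.0162]
orientation: [-1.458, -0.716, 0.713]
wrist_force: [0.2, -0.1, -0.3]
gripper_width: 0.0355
```

Call:
play_rows --pt "0 0 0 0 0.25" --pt "0 0 0 0 0.25"

```text
t: 31.9
tcp_pos: [0.4623, -0.1264, 0.0163]
orientation: [-1.458, -0.716, 0.713]
wrist_force: [-0.1, 0.0, 0.8]
gripper_width: 0.0356
```

Run:
```python
from h import *
go(.6213,.2554,.16,-32.6)
```

```text
t 31.9 tcp [ 0.4623 -0.1264  0.0163] yaw 52.43 tilt [ 0.005 -0.006 -1.   ] F [-0.1  0.   0.8] w 0.0356
-> (0.6213,0.2554,0.16,-32.6): shift [ 39.93 -14.52  10.57] turn 85.03
```

Call:
play_rows --pt "0 -0.5 0 0 0.25" --pt "0 -2 0 0 0.25" --pt "0 -5 0 0 0.25" --pt "0 -9 0 0 0.25" --pt "0 -13 0 0 0.25" --pt "2.5 -14.5 0.5 6 0.25" --pt "6.2 -14.5 1.5 14 0.25" --pt "10 -14.5 2.5 22 0.25" --pt "14 -14.5 3.5 30 0.25" --pt "18 -14.5 4.5 38 0.25"

```text
t: 32.9
tcp_pos: [0.5359, 0.0462, 0.1609]
orientation: [-1.568, -0.196, 0.19]
wrist_force: [1.1, 0.1, -1.8]
gripper_width: 0.0356
```

Run:
```python
from h import *
go(.6213,.2554,.16,-32.6)
```

```text
t 32.9 tcp [0.5359 0.0462 0.1609] yaw 14.1 tilt [ 0.005 -0.006 -1.   ] F [ 1.1  0.1 -1.8] w 0.0356
-> (0.6213,0.2554,0.16,-32.6): shift [1.338e+01 1.000e-02 1.821e+01] turn 46.70
```

Call:
play_rows --pt "2.2 0 3 8 0.25" --pt "4.4 0 6 16 0.25" --pt "6.6 0 9 24 0.25" --pt "8.8 0 12 32 0.25" --pt "11 0 15 40 0.25" --pt "13 0 17.7 46.7 0.25" --pt "13.4 0 18.2 46.7 0.25" --pt "13.4 1 18.2 46.7 0.25" --pt "13.4 3 18.2 46.7 0.25" --pt "13.4 5 18.2 46.7 0.25"

```text
t: 33.9
tcp_pos: [0.6212, 0.2537, 0.1091]
orientation: [-1.529, 0.441, -0.45]
wrist_force: [0.3, 0.1, -1.9]
gripper_width: 0.0352
```

Run:
```python
from h import *
go(.6213,.2554,.0173,-32.6)
f=grab_frame('wrist'); save(f,'w16')
```

```text
t 33.9 tcp [0.6212 0.2537 0.1091] yaw -32.56 tilt [ 0.004 -0.006 -1.   ] F [ 0.3  0.1 -1.9] w 0.0352
-> (0.6213,0.2554,0.0173,-32.6): shift [-0.15  9.17  0.18] turn 0.04
```

View pics/w16.png

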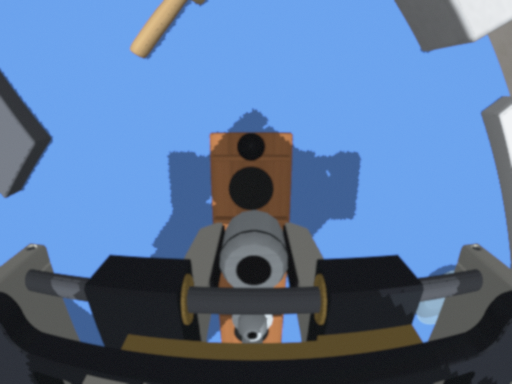

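Call:
play_rows --pt "-0.1 1.5 0.1 0 0.25" --pt "-0.1 3.5 0.2 0 0.25" --pt "-0.1 5.5 0.2 0 0.25" --pt "-0.1 7.2 0.2 0 0.25" --pt "-0.1 8.3 0.2 0 0.25" --pt "-0.1 8.8 0.2 0 0.25" --pt "-0.1 9 0.2 0 0.25" --pt "-0.1 9 0.2 0 0.25" --pt "-0.1 9 0.2 0 0.25"

```text
t: 34.85
tcp_pos: [0.62, 0.2544, 0.0162]
orientation: [-1.532, 0.444, -0.447]
wrist_force: [-3.5, -2.8, 6.5]
gripper_width: 0.036
```

Run:
```python
from h import *
go(.6213,.2554,.0163,-32.6)
```

```text
t 34.85 tcp [0.62   0.2544 0.0162] yaw -32.56 tilt [-0.    -0.008 -1.   ] F [-3.5 -2.8  6.5] w 0.036
-> (0.6213,0.2554,0.0163,-32.6): shift [ 0.05 -0.01  0.16] turn 0.04
```

Call:
play_rows --pt "0 -0.2 0 0 0.25" --pt "0.05 -0.2 0.15 0 0.25" --pt "0.05 -0.2 0.15 0 0.25" --pt "0.05 -0.1 0.15 0 0.25" --pt "0.05 -0.05 0.15 0 0.25" --pt "0.05 -0.05 0.15 0 0.25"

```text
t: 35.45
tcp_pos: [0.6211, 0.2553, 0.0164]
orientation: [-1.532, 0.444, -0.447]
wrist_force: [-0.3, 0.8, -2.0]
gripper_width: 0.0359
```

Call:
play_rows --pt "0 0.05 0 0 0.25" --pt "0 0.05 0 0 0.25"

```text
t: 35.65
tcp_pos: [0.6212, 0.2553, 0.0163]
orientation: [-1.532, 0.444, -0.447]
wrist_force: [-1.3, -0.5, 2.7]
gripper_width: 0.0354
```

Contact. Release.

Call:
play_rows --pt "0 0 0 0 0.45" --pt "0 0 0 0 0.55" --pt "0 0 0 0 0.7" --pt "0 0 0 0 0.9" --pt "0 0 0 0 0.9" --pt "0 0 0 0 0.9" --pt "0 0 0 0 0.9" --pt "0 0 0 0 0.9"

```text
t: 36.45
tcp_pos: [0.6212, 0.2554, 0.0162]
orientation: [-1.532, 0.444, -0.447]
wrist_force: [0.2, 0.4, -0.1]
gripper_width: 0.0833
```

Run:
```python
from h import *
go(.45,0.0,.2,-32.6)
f=grab_frame('wrist'); save(f,'w17')
```

```text
t 36.45 tcp [0.6212 0.2554 0.0162] yaw -32.56 tilt [-0.    -0.008 -1.   ] F [ 0.2  0.4 -0.1] w 0.0833
-> (0.45,0.0,0.2,-32.6): shift [ -0.61 -18.17 -30.86] turn 0.04
```

View pics/w17.png

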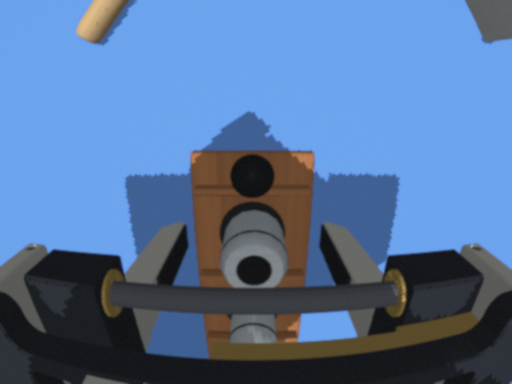

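Call:
play_rows --pt "0 -2 0 0 1" --pt "0 -5 0 0 1" --pt "0 -9 0 0 1" --pt "0 -13 0 0 1" --pt "0 -17 0 0 1" --pt "0 -18 -4 0 1" --pt "0 -18 -9 0 1" --pt "0 -18 -14 0 1" --pt "0 -18 -19 0 1" --pt "0 -18 -24 0 1"

```text
t: 37.5
tcp_pos: [0.4908, 0.0532, 0.198]
orientation: [-1.532, 0.444, -0.447]
wrist_force: [1.5, -0.6, 0.5]
gripper_width: 0.0927
```

Run:
```python
from h import *
go(.45,0.0,.2,-32.6)
f=grab_frame('wrist'); save(f,'w18')
for n in ['scene','side']:
    f=grab_frame(n); save(f,'f'+n)
    for k in ['slim','collar','cone','stubby']:
        for d in place_of(f,k+'_mid')[:1]: print(n,k,d)
    r=(280,150,420,290) if n=='scene' else (170,100,260,220)
    cv2.imwrite(f'pics/z18{n}.png',cv2.resize(f['image'][r[1]:r[3],r[0]:r[2],::-1],None,fx=4,fy=4,interpolation=cv2.INTER_CUBIC))
```

```text
t 37.5 tcp [0.4908 0.0532 0.198 ] yaw -32.54 tilt [ 0.    -0.008 -1.   ] F [ 1.5 -0.6  0.5] w 0.0927
-> (0.45,0.0,0.2,-32.6): shift [-0.58 -0.16 -6.68] turn 0.06
scene slim {'location': [0.5283, 0.1039, 0.0445], 'confidence': 0.57}
scene collar {'location': [0.5583, 0.156, 0.0445], 'confidence': 0.93}
scene cone {'location': [0.5908, 0.2016, 0.0388], 'confidence': 0.83}
scene stubby {'location': [0.6227, 0.255, 0.0316], 'confidence': 0.75}
side slim {'location': [0.5267, 0.1044, 0.0447], 'confidence': 0.73}
side collar {'location': [0.5551, 0.1535, 0.0402], 'confidence': 0.89}
side cone {'location': [0.5863, 0.2054, 0.0391], 'confidence': 0.57}
side stubby {'location': [0.6202, 0.2549, 0.0323], 'confidence': 0.46}
```

View pics/z18scene.png

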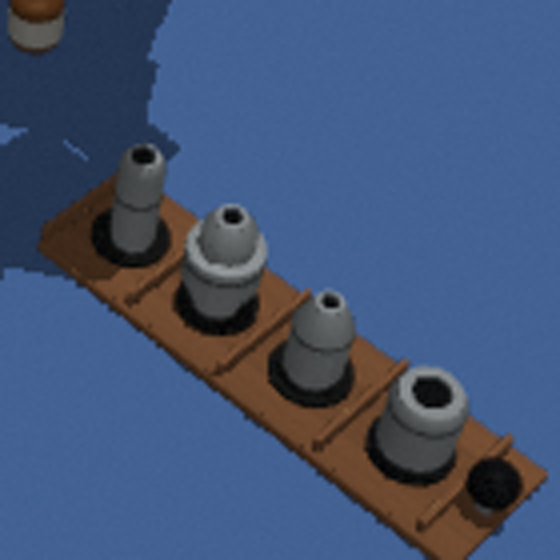

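View pics/z18side.png

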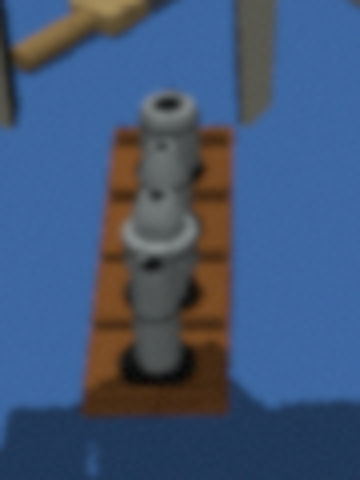

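View pics/w18.png

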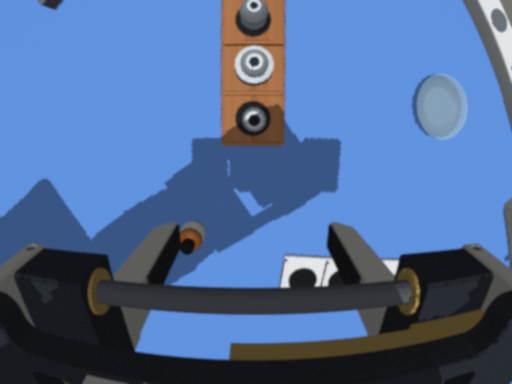

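Run:
```python
from h import *
print(robot.hand_in())
```

```text
the job is handed in; nothing more can be done
None
```

All four objectives are in the wooden rack in reverse order, standing upright on their pads, and the job is handed in. I took them one at a time and set each one down until the wrist force showed light contact (about 3–5 N), then let go. From the bay farthest from the wooden rack's knob to the nearest, the order is slim, collar, cone, stubby.

- **Final pictures:** all three cameras were checked after the last release, with the gripper clear and about 0.2 m above the table. The scene camera shows all four upright, lens up, in the right bays, and nothing fell over or was dropped. The side and wrist views agree as far as they show; the side view has some objectives behind others, and the wrist view shows only the three nearest.
- **Centring:** the networks put each objective within about 5 mm of its pad's middle, which is about their own accuracy. The slim one is about 2–3 mm off along the row by my own measurement. I left it there because nudging it risked tipping it.
- **Re-set:** the cone, collar and stubby first touched down 1.5–2 mm off. I lifted each slightly and set it down again before releasing.
- **Time:** the last move ended at about 37.5 s, against the 115 s limit.

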